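# Snap the inset lid of a box home under its lip

## Robot

A 7-joint arm with a two-finger parallel gripper is mounted at the origin on the work surface. World frame = base frame: x ahead of the robot, y to its left, z up, the work surface at z = 0. Lengths are in mm, angles in rad, forces in N, time in s.
With the tool pointing down it reaches from about 375 to 925 mm from the base axis. Payload 3.1 kg.
Tool frame: the origin (TCP) lies where the fingers leave the gripper's body, on its centre line; the fingertips stand tip_reach ahead of it and the grasp point (between the pads) lies 54 mm ahead of it (tip_reach is the distance from the TCP to the fingertips, in mm); z points along the fingers, y is the line along which they close (so a half turn about z gives the same grasp; the last joint's range is limited). The gripper opens to 85 mm and grips with 20 to 120 N. Pads are 22 mm wide; open, the fingers measure 114 mm over their backs; the gripper's body (76 mm by 85 mm) begins 54 mm behind the grasp point. The pads swing forward as they close: fully open they stand 13 mm farther back than shut.
Start: joints at [1.042, 0.383, 0.044, 1.598, -0.018, 1.161, -0.05], TCP at [271.457, -590.606, 303.869] pointing down, gripper open.
Joint ranges: [-2.61, 2.61], [-0.41, 2.15], [-1.48, 1.57], [0, 2.5], [-1.57, 4.71], [0.05, 1.97], [-2.85, 2.85]. Speed limits (rad/s): [2.79, 2.79, 3.14, 3.14, 3.14, 3.14, 3.14].

## Interface

Orientations are given as a 3x3 rotation matrix whose columns are the frame's x, y, z axes.
In Python, from cell import * gives the robot as it stands.
- The arm moves only by the tool step_arm, never from a script. Its argument "targets" is one flat list of numbers, 7 for each row, row after row: the shift along the tool's x, y, z in m, then the turn, a rotation vector about the tool's x, y, z in rad, then the finger opening in m, from 0 to 0.0854. A call has 1 to 10 rows; each row shifts and turns the commanded pose from where the row before left it, along the tool's axes as they then stand; what a row does not reach is not made up. A row lasts 1/8 s, in which the tool goes at most 62.5 mm and 10.7 degrees, less where a joint would pass 70% of its speed; a pose out of reach is approached as far as the arm can. A call is refused whole if a number of a shift passes 0.0625 or a number of a turn 0.188, either way. A call with a gripper value outside its range is refused whole. The fingers move at their own pace and stop on an object; "squeeze" is the grip in N (left out, the last holds). Time passes only in rows, so rows that do not move let the fingers close. It gives the time, the measured TCP pose, the force, the opening and the grip force at its end, in the units of the state.
- sense(): the state, without advancing time (a new reading comes with each control period).
- camera(name): name is "scene" or "side" or "wrist"; returns a dict with "img" (420x560x3 uint8, red, green, blue), "fx", "fy", "cx", "cy" (pixels), "k1" (the pictures are not rectified: a ray, as slopes to the right and down, at radius r is drawn at 1 + k1 r^2 times it, then the intrinsics apply), "R" (3x3) and "t" (3): a world point X has camera coordinates R X + t. Camera axes: x right, y down, z forward; pixel columns grow to the right and rows downward; lengths in mm; the calibration is good to about 2 mm. A picture is of the moment at which its call begins. There is no depth.
- hand_in(): hands the job in; it is judged then, once.
The state is a dict: "t": time; "joint_pos": joint angles; "qvel": joint speeds; "joint_efforts": joint torques, N m; "position": TCP position; "tool_rot": TCP orientation; "contact_force": force on the tool from outside, world axes, zero at the start; "wrist_torque": the same for the moment, N m; "opening": finger opening in mm; "grip_force": force on a finger pad.
Only numpy, scipy, OpenCV 4.12 (cv2) and the standard library are available. Lean on these libraries where they do the work, as an engineer would, in place of code of your own. Each camera call takes 0.05 s, during which the arm holds its last target. There are 200 camera calls.

## Task

The white lid panel has been left askew on the deck of the clear box. Slide it square over the mouth, tuck its far edge under the lip, then press its near edge down past the stiff catch until the whole lid is flush with the box frame. Do not lean hard on the lid, it cracks; leave the dumbbell, carabiner and clamp where they lie, and let go at the end.

Things in the scene. Friction and masses are not known exactly. Their poses are not given: they have to be found in the camera images.
- box: Clear acrylic box with a grey top frame, 192 (x) x 136 (y) mm, 50 mm high, stuck down: it does not move. Origin on the bench under its middle; x runs along it towards the lip, z up. The frame's flat top (rim) is 50 mm above the origin. From x = -95 to -28 mm it is a closed deck, level with the rim; beyond it lies the mouth, then the lip.
- mouth (a point): Middle of the mouth at rim level: a recess x = -28 to +85 mm, y = -53 to +53 mm in the box's frame, 12 mm deep to a 10 mm ledge along its sides and far end, open in the middle; 3 mm longer and 6 mm wider than the lid. A lid slid off the deck square and centred tips its far end in once half over; slid on to the end wall, its near edge drops on to the catch.
- lip (a point): Middle of the front lower edge of the lip at the far end of the mouth. It overhangs the mouth from x = +77 to +85 mm (box frame); underside 1.5 mm, top 6.5 mm above the rim. The lid's far edge belongs beneath it, against the end wall at x = +85 mm; a lid still lying flat on the rim runs against it.
- catch_mid (a point): Middle of the black catch bar at the near end of the mouth, at ledge level (12 mm below the rim). The bar is 12 mm (x) x 70 mm (y) and stands up to 6 mm above the ledge under the lid's near edge; it yields to about 9 N and stays where it is pushed. Level with the ledge, it lets the lid lie flush.
- lid_center (a point): Centre (half-way up) of the white lid, a loose flat plate 110 (its x) x 100 (y) x 12 mm, 0.1 to 0.25 kg. Starts flat on the deck, x towards the lip within 15 degrees, 70 to 95 mm short of home and up to 20 mm to either side; may overhang the deck. Three thin ridges on top mark the near edge. Home: x = +28 mm, y = 0 in the box's frame, 6 mm below the rim. Over 45 N of push cracks it.
- lid_nose (a point): Middle of the lid's far (+x, lip side) top edge, 55 mm from the lid's centre, 6 mm above it.
- lid_tail (a point): Middle of the lid's near (-x, ridged) top edge, 55 mm from the lid's centre, 6 mm above it.
- dumbbell: Bystander: navy plastic dumbbell with hexagonal heads, 180 mm long (x), 62 mm high; origin at its underside.
- carabiner: Bystander: aluminium carabiner lying flat, 80 x 45 x 9 mm; origin at its underside.
- clamp: Bystander: small steel spring clamp lying flat, about 130 x 80 x 18 mm; origin at its underside.
Not all that is in view belongs to the job. Of the things like the part that bears lid_center, leave any that is orange; of the rest the smaller one is meant.

How it is judged (in metres and radians):
At the end, for the whole second after the job is handed in: The lid lies in the mouth, far edge under the lip (at least 2 mm beyond the lip's front edge), both its near and far top edges within 1.8 mm above (and 3 mm below) the rim, level with the box to 0.03 rad, at rest (z of lid_tail in the frame of box between 0.047 and 0.0518 m and z of lid_nose in the frame of box between 0.047 and 0.0518 m and x of lid_nose in the frame of box above 0.079 m and angle between the z axis of lid_center and the z axis of box, either way round below 0.03 rad and linear speed of lid below 0.01 m/s); the robot touches nothing.
It fails at once if the robot presses on the lid with more than 45 N (contact force between any of the fingers, the arm and lid above 45 N).
It fails at once if a bystander is moved more than 30 mm (distance of any of dumbbell, carabiner, clamp from where it was at the start of the episode above 0.03 m).
It also fails if it takes over 67 s, if anything falls off the work surface, if the arm or the gripper's body presses on something with over 40 N, if the wrist force passes 120 N, or if a joint passes its speed limit or range.

## Working session

There is one attempt and no reset: what is moved stays moved. The work goes in short steps, Python scripts to look and compute and a tool call to move; the robot and the scene stay as the last step left them, time stands still between calls to the robot, and variables do not carry over. Pictures are saved under pics/ and viewed, at most 10 in all, crops included, and the job is handed in when it is done.

Besides the shell and the picture viewer there is one more tool, called after "Request:" by a JSON object that holds its "method" and its "body". step_arm: Moves the arm, as the interface text tells. Its arguments: {"type":"object","properties":{"targets":{"type":"array","items":{"type":"number"}},"squeeze":{"type":"number"}},"required":["targets"]}

```bash
mkdir -p pics; ls
python3 - <<'E'
from cell import *
import cv2,numpy as np,pickle
a={n:camera(n) for n in("scene","side")}
pickle.dump(a,open('c0.pkl','wb'))
for n in a: cv2.imwrite(f'pics/{n}0.png',a[n]['img'][:,:,::-1]); print(n,a[n]['R'].round(3).tolist(),np.round(a[n]['t'],1),a[n]['fx'],a[n]['k1'])
s=sense(); print(s)
E
```

```text
pics
scene [[0.394, 0.919, 0.007], [0.78, -0.331, -0.531], [-0.486, 0.215, -0.847]] [-268.9 -364.  1324.2] 488.46787538781683 0.0216860996633013
side [[0.961, -0.277, 0.004], [-0.198, -0.698, -0.688], [0.194, 0.661, -0.725]] [-498.8  189.1  876.8] 381.9811769054684 -0.04827646238471457
{'t': 0.1, 'joint_pos': array([ 1.04220994,  0.38380318,  0.04383126,  1.59945142, -0.01788345,
        1.16120369, -0.0498743 ]), 'qvel': array([ 0.00160334, -0.00339838, -0.00053912, -0.00430725, -0.00074646,
        0.00039156,  0.00051976]), 'joint_efforts': array([ 2.47338983e-03, -4.34730041e+01,  1.02936242e+00, -2.50455487e+01,
        1.08732947e-02,  5.51209669e-03, -4.47654671e-06]), 'position': array([ 271.14515675, -589.9783862 ,  302.56423982]), 'tool_rot': array([[ 9.08588871e-01,  4.17689970e-01, -1.16305006e-03],
       [ 4.17691564e-01, -9.08586260e-01,  2.18285916e-03],
       [-1.44972926e-04, -2.46911774e-03, -9.99996941e-01]]), 'contact_force': array([-0.29310782, -0.19657856,  0.46544186]), 'wrist_torque': array([-0.03168539,  0.03895214, -0.00362471]), 'grip_force': 0.0, 'opening': 85.02298036868932}
```

View pics/scene0.png

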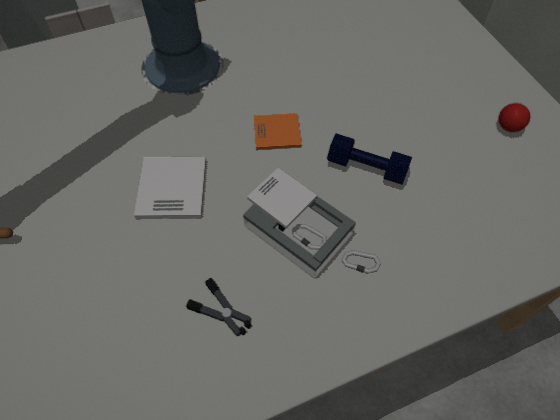

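View pics/side0.png

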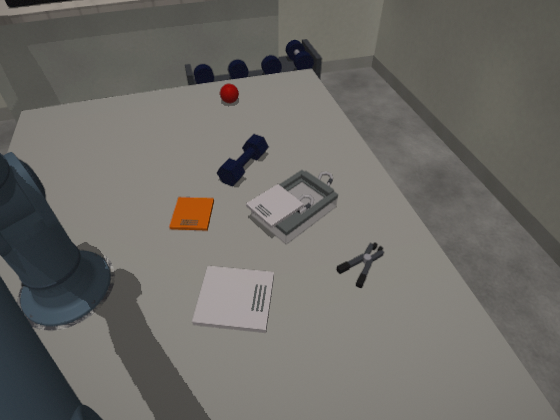

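Candidates (scene pixels) are a large white plate at (170,187), an orange plate at (277,131) and a small white plate on the box at (282,198). The orange one is excluded, and of the two white ones the smaller, on the box deck, fits. I'll confirm this in an enlarged crop.

Run:
```python
import cv2,numpy as np,pickle
a=pickle.load(open('c0.pkl','rb'))
s=a['scene']['img'][155:280,235:365,::-1]; d=a['side']['img'][160:250,235:350,::-1]
A=cv2.resize(s,None,fx=4.4,fy=4.4,interpolation=cv2.INTER_CUBIC)[:,:] 
cv2.imwrite('pics/cropA.png',A)
B=cv2.resize(d,None,fx=6,fy=6,interpolation=cv2.INTER_CUBIC)
cv2.imwrite('pics/cropB.png',B); print(A.shape,B.shape)
```

```text
(550, 572, 3) (540, 690, 3)
```

View pics/cropA.png

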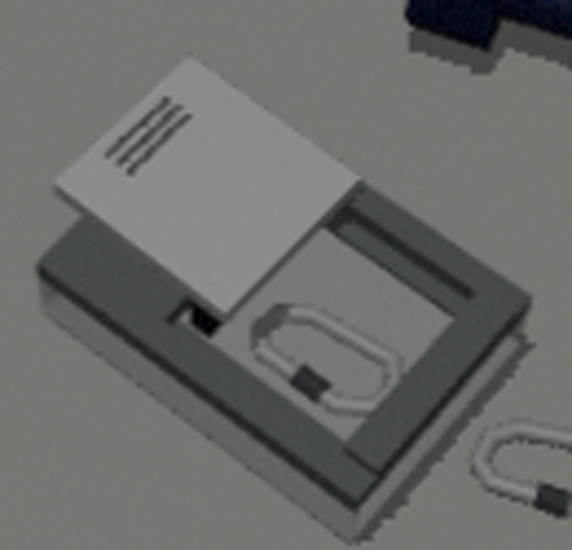

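View pics/cropB.png

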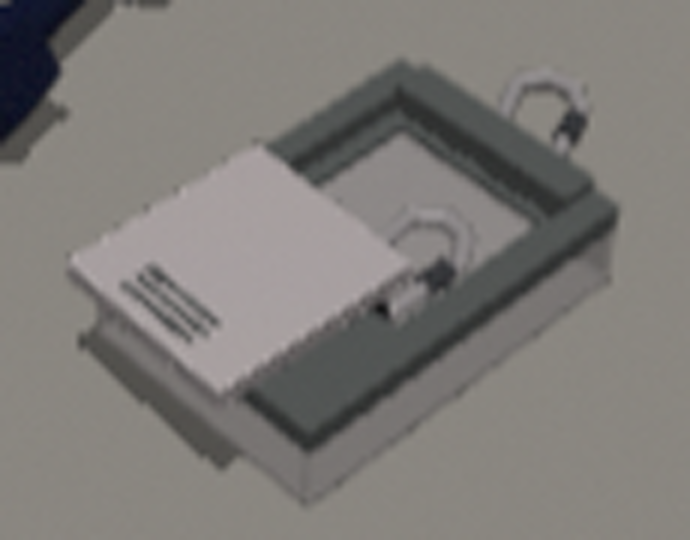

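The crops show the small white lid, ridges at its near edge, lying askew on the box deck. Next I'll fit the box and lid poses from the corners in both views.

```bash
cat > h.py <<'E'
import numpy as np
from scipy.optimize import least_squares
def proj(c,X):
    p=np.atleast_2d(X)@np.asarray(c['R']).T+c['t']; s=p[:,:2]/p[:,2:]
    s=s*(1+c['k1']*(s**2).sum(1,keepdims=True))
    return s*[c['fx'],c['fy']]+[c['cx'],c['cy']]
def place(q,P):
    P=np.atleast_2d(P).astype(float);c,s=np.cos(q[2]),np.sin(q[2])
    return np.c_[P[:,0]*c-P[:,1]*s+q[0],P[:,0]*s+P[:,1]*c+q[1],P[:,2]]
def fit(obs,q0):  # obs: list of (cam, pix Nx2, local pts Nx3)
    f=lambda q:np.concatenate([(proj(c,place(q,P))-u).ravel() for c,u,P in obs])
    r=least_squares(f,q0,loss='soft_l1'); return r.x,f(r.x).reshape(-1,2)
def uncrop(p,s,off): return (np.array(p)+.5)/s-.5+np.array(off)
def local(q,P): # world -> frame q
    P=np.atleast_2d(P);c,s=np.cos(q[2]),np.sin(q[2]);d=P[:,:2]-q[:2]
    return np.c_[d[:,0]*c+d[:,1]*s,-d[:,0]*s+d[:,1]*c]
E
python3 - <<'E'
from h import *; import pickle
a=pickle.load(open('c0.pkl','rb')); S,D=a['scene'],a['side']
us=lambda p:uncrop(p,4.4,(235,155)); ud=lambda p:uncrop(p,6,(235,160))
bx,xd=None,None
lc=[[-55,50,62],[-55,-50,62],[55,50,62],[55,-50,62]]
lid=[(S,us([[190,57],[55,185],[362,182],[228,315]]),lc),(D,ud([[70,262],[222,395],[262,147],[408,262]]),lc)]
box=[(S,us([[38,268],[360,505],[530,297],[355,540],[42,310]]),[[-96,-68,50],[96,-68,50],[96,68,50],[96,-68,0],[-96,-68,0]]),
(D,ud([[308,442],[617,208],[308,503]]),[[-96,-68,50],[96,-68,50],[-96,-68,0]])]
for o in(lid,box):
    for k in ([0],[1],[0,1]):
        q,r=fit([o[i] for i in k],[500,-200,-.5]); print(q.round(3),r.round(1).tolist())
    if o is lid: ql=q
print('lid in box',local(q,[ql[:2]]),np.degrees(ql[2]-q[2]))
E
```

```text
[525.878  68.388   6.734] [[0.2, 0.0], [-0.4, -0.1], [0.3, -0.5], [-0.1, 0.5]]
[525.767  66.149 -12.115] [[-0.4, -0.0], [-0.1, 0.0], [-0.4, -0.5], [1.3, 0.4]]
[525.949  67.789  19.301] [[-0.1, 0.2], [-0.6, 0.0], [0.0, -0.4], [-0.3, 0.6], [-0.5, -0.5], [-0.2, -0.5], [-0.5, -0.9], [1.2, -0.1]]
[5.83222e+02 8.28140e+01 4.82000e-01] [[-0.3, -0.8], [0.0, -0.9], [0.9, -0.4], [-0.5, 1.3], [0.1, 1.3]]
[5.82552e+02 8.08850e+01 4.79000e-01] [[0.1, -0.9], [0.1, -0.2], [-0.2, 1.5]]
[583.117  82.675  44.463] [[-0.4, -0.8], [-0.2, -0.9], [0.8, -0.3], [-0.7, 1.3], [0.1, 1.3], [0.2, -1.5], [0.1, -0.7], [-0.2, 0.9]]
lid in box [[-57.56971405  13.24589816]] -1441.713975579413
```

Run:
```python
import cell
print([n for n in dir(cell) if n[0]!='_'], getattr(cell,'tip_reach',None))
from h import *; import pickle
a=pickle.load(open('c0.pkl','rb')); S,D=a['scene'],a['side']
us=lambda p:uncrop(p,4.4,(235,155)); ud=lambda p:uncrop(p,6,(235,160))
box=[(S,us([[38,268],[360,505],[530,297]]),[[-96,-68,50],[96,-68,50],[96,68,50]]),
(D,ud([[308,442],[617,208]]),[[-96,-68,50],[96,-68,50]])]
lc=[[-55,50,62],[-55,-50,62],[55,50,62],[55,-50,62]]
lid=[(S,us([[190,57],[55,185],[362,182],[228,315]]),lc),(D,ud([[70,262],[222,395],[262,147],[408,262]]),lc)]
for k in ([0],[1],[0,1]):
    q,r=fit([box[i] for i in k],[580,80,.48]); l,_=fit([lid[i] for i in k],[525,67,.45]); print(q.round(3),r.round(1).tolist(),l.round(3),local(q,[l[:2]]))
# predicted mouth corners in crops for a check
P=place(q,[[-28,-53,50],[77,-53,56.5],[77,53,51.5],[-28,53,50],[-96,-68,0]])
print('A',((proj(S,P)-[235,155]+.5)*4.4-.5).round().tolist(),'B',((proj(D,P)-[235,160]+.5)*6-.5).round().tolist())
dum=[(S,[[341,151],[398,167]],[[-70,0,31],[70,0,31]])]
print('dumb',fit(dum,[550,250,1])[0])
```

```text
['PlanningError', 'camera', 'hand_in', 'sense', 'tip_reach'] 72.6
[5.84432e+02 8.17520e+01 4.85000e-01] [[-0.6, 0.0], [-0.0, -0.2], [0.7, 0.1]] [5.25878e+02 6.83880e+01 4.51000e-01] [[-58.02498301  15.5012694 ]]
[5.81201e+02 7.89030e+01 4.86000e-01] [[0.1, -0.2], [-0.1, 0.2]] [5.25767e+02 6.61490e+01 4.51000e-01] [[-54.97299225  14.61240778]]
[5.83643e+02 8.14210e+01 4.83000e-01] [[-0.9, -0.3], [-0.5, -0.4], [0.4, -0.0], [0.6, -1.2], [0.4, -0.5]] [5.25949e+02 6.77890e+01 4.51000e-01] [[-57.42551296  14.7210844 ]]
A [[165.0, 325.0], [345.0, 448.0], [480.0, 295.0], [304.0, 177.0], [40.0, 318.0]] B [[402.0, 329.0], [567.0, 198.0], [395.0, 90.0], [230.0, 201.0], [310.0, 511.0]]
dumb [492.78681446 300.72614976 -11.74082926]
```

Request:
{"method": "step_arm", "body": {"targets": [0.03, -0.03, 0, 0, 0, -0.052, 0, 0.04, -0.041, 0, 0, 0, 0, 0, 0.04, -0.041, 0, 0, 0, 0, 0, 0.04, -0.041, 0, 0, 0, 0, 0, 0.04, -0.041, 0, 0, 0, 0, 0, 0.04, -0.041, 0, 0, 0, 0, 0, 0.04, -0.041, 0, 0, 0, 0, 0, 0.04, -0.041, 0, 0, 0, 0, 0, 0.04, -0.041, 0, 0, 0, 0, 0, 0.04, -0.041, 0, 0, 0, 0, 0], "squeeze": 20}}

```text
t: 1.35
position: [433.6, -55.1, 303.7]
tool_rot: [[0.886, 0.464, -0.0], [0.464, -0.886, -0.0], [-0.0, 0.0, -1.0]]
contact_force: [0.1, 0.0, 0.4]
opening: -0.2
grip_force: 0.0
```

```bash
cat > st.py <<'E'
from cell import *; from h import *
Q=np.array([583.6,81.4,.484])
def st():
    s=sense();R=s['tool_rot'];p=s['position'];b=Q[2]
    tip=p+R[:,2]*tip_reach
    print('t',round(s['t'],2),'tcp box',local(Q,[p[:2]]).round(1),'tip box',local(Q,[tip[:2]]).round(1),'tip z',round(tip[2],1),'yaw-box deg',round(np.degrees(np.arctan2(R[1,0],R[0,0])-b),2),'tilt',R[:2,2].round(4),
     'F box',(np.array([[np.cos(b),np.sin(b)],[-np.sin(b),np.cos(b)]])@s['contact_force'][:2]).round(2),round(s['contact_force'][2],2),'open',round(s['opening'],1))
if __name__=='__main__': st()
E
python3 st.py
```

```text
t 1.35 tcp box [[-196.3  -51. ]] tip box [[-196.3  -51.1]] tip z 231.1 yaw-box deg -0.08 tilt [-0.     -0.0004] F box [0.07 0.02] 0.44 open -0.2
```

Request:
{"method": "step_arm", "body": {"targets": [0.035, -0.038, 0, 0, 0, 0, 0, 0.035, -0.038, 0, 0, 0, 0, 0, 0.035, -0.038, 0, 0, 0, 0, 0, 0.034, -0.037, 0, 0, 0, 0, 0, 0, 0, 0.05, 0, 0, 0, 0, 0, 0, 0.05, 0, 0, 0, 0, 0, 0, 0.05, 0, 0, 0, 0, 0, 0, 0.025, 0, 0, 0, 0, 0, 0, 0, 0, 0, 0, 0]}}

```text
t: 2.48
position: [484.4, 140.6, 126.4]
tool_rot: [[0.886, 0.464, -0.006], [0.464, -0.886, -0.001], [-0.006, -0.002, -1.0]]
contact_force: [0.0, -0.7, 0.5]
opening: 0.1
grip_force: 0.0
```

Run:
```python
from st import *
import cv2
st()
c=camera('scene'); d=camera('side')
A=cv2.resize(c['img'][150:270,230:360,::-1],(400,369),interpolation=cv2.INTER_CUBIC); B=cv2.resize(d['img'][155:251,235:339,::-1],(400,369),interpolation=cv2.INTER_CUBIC)
cv2.imwrite('pics/p1.png',np.hstack([A,B]))
```

```text
t 2.48 tcp box [[-60.2  98.6]] tip box [[-60.7  98.7]] tip z 53.8 yaw-box deg -0.06 tilt [-0.0064 -0.0013] F box [-0.3  -0.66] 0.5 open 0.1
```

View pics/p1.png

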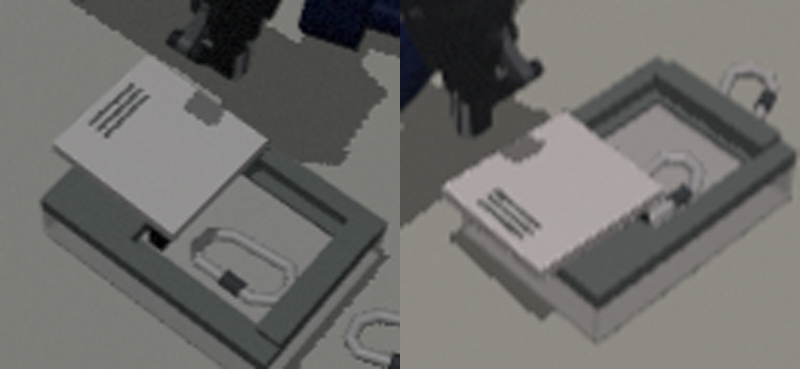

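The left image shows the closed fingertip at about (235,75), clear of the lid's +y side and above the deck. Pushing the lid sideways now.

Request:
{"method": "step_arm", "body": {"targets": [0, 0.01, 0, 0, 0, 0, 0, 0, 0.006, 0, 0, 0, 0, 0, 0, 0.005, 0, 0, 0, 0, 0, 0, 0.005, 0, 0, 0, 0, 0, 0, 0.004, 0, 0, 0, 0, 0, 0, 0, 0, 0, 0, 0, 0]}}

```text
t: 3.32
position: [500.7, 115.3, 129.0]
tool_rot: [[0.885, 0.465, 0.0], [0.465, -0.885, 0.001], [0.001, -0.0, -1.0]]
contact_force: [-0.6, 0.8, 0.9]
opening: 0.1
grip_force: 0.8
```

```bash
cat > lid.py <<'E'
# lid pose from the white blob in both cameras: fit the plate's silhouette corners
from st import *
import cv2
def lidfit(z=62,q0=None,show=None):
    q0=place(Q,[[-50,0,0]])[0,:2].tolist()+[Q[2]] if q0 is None else q0
    res={}
    for n in('scene','side'):
        c=camera(n); res[n]=c
    return res
E
python3 - <<'E'
from lid import *
import pickle
st(); r=lidfit(); pickle.dump(r,open('c1.pkl','wb'))
s=r['scene']['img'];d=r['side']['img']
print(s[190:200,280].tolist(), 'deck',s[219,252],'bench',s[260,230]); print('side lid',d[205,270],'bench',d[250,250])
a=pickle.load(open('c0.pkl','rb'));print(a['scene']['img'][255,225],a['scene']['img'][195,282],a['scene']['img'][185,262])
E
```

```text
t 3.33 tcp box [[-57.6  68.5]] tip box [[-57.5  68.6]] tip z 56.4 yaw-box deg -0.04 tilt [0.0003 0.0006] F box [-0.18  1.01] 0.92 open 0.1
[[146, 145, 145], [145, 144, 145], [147, 145, 145], [147, 146, 145], [147, 145, 145], [148, 146, 145], [146, 145, 144], [147, 146, 145], [147, 146, 146], [148, 147, 146]] deck [76 80 79] bench [125 126 121]
side lid [173 165 166] bench [143 140 133]
[118 119 115] [141 139 139] [134 132 132]
```

```bash
cat > lid.py <<'E'
from st import *
import cv2,pickle
LID=[((-55,-50),(-55,50)),((55,-50),(55,50)),((-55,-50),(55,-50)),((-55,50),(55,50))]
BOX=[((-96,-68),(96,-68)),((96,-68),(96,68)),((-96,-68),(-96,-10)),((30,68),(96,68))]
def snap(): return {n:camera(n) for n in('scene','side')}
def track(cams,edges,z,q,iters=8,w=4):
    q=np.array(q,float)
    P=np.vstack([np.c_[np.linspace(a,b,30)[3:-3],np.full(24,z)] for a,b in edges])
    T=np.vstack([np.tile(np.subtract(b,a)/np.hypot(*np.subtract(b,a)),(24,1)) for a,b in edges])
    for it in range(iters):
        C=[]
        for c in cams:
            g=cv2.GaussianBlur(c['img'],(0,0),.7).astype(np.float32)
            u=proj(c,place(q,P)); v=proj(c,place(q,P+np.c_[T,np.zeros(len(T))])); t=v-u; t/=np.linalg.norm(t,axis=1,keepdims=True); n=np.c_[-t[:,1],t[:,0]]
            k=np.arange(-w,w+.01,.25); X=u[:,None]+k[None,:,None]*n[:,None]
            I=cv2.remap(g,X[...,0].astype(np.float32),X[...,1].astype(np.float32),cv2.INTER_LINEAR)
            G=np.abs(I[:,4:]-I[:,:-4]).sum(2); kk=k[2:-2]; G=G*np.exp(-(kk/w)**2)
            j=G.argmax(1); ok=G.max(1)>25
            C.append((c,(u+kk[j][:,None]*n)[ok],n[ok],P[ok]))
        f=lambda q:np.concatenate([((proj(c,place(q,p))-m)*n).sum(1) for c,m,n,p in C])
        q=least_squares(f,q,loss='soft_l1',f_scale=.3).x; w=max(1.5,w*.8)
    r=f(q); return q,np.sqrt(np.median(r**2)),len(r)
def rep(name,q,r,n): print(name,q.round(3),'box frame',local(Q,[q[:2]]).round(1),'yaw',round(np.degrees(q[2]-Q[2]),2),'res',round(r,2),n)
E
python3 - <<'E'
from lid import *
a=pickle.load(open('c0.pkl','rb'));b=pickle.load(open('c1.pkl','rb'))
for k in(['scene'],['side'],['scene','side']):
    for i,s in enumerate((a,b)):
        cs=[s[n] for n in k]
        rep('box%d'%i,*track(cs,BOX,50,Q)); l0=place(Q,[[-57.4,14.7-8*i,0]])[0]; rep(' lid',*track(cs,LID,62,[l0[0],l0[1],.455]))
E
```

```text
box0 [5.85682e+02 8.05260e+01 5.00000e-01] box frame [[ 1.4 -1.7]] yaw 0.89 res 0.41 89
 lid [5.23922e+02 6.78920e+01 4.43000e-01] box frame [[-59.1  15.8]] yaw -2.37 res 0.01 95
box1 [5.86262e+02 8.01540e+01 4.94000e-01] box frame [[ 1.8 -2.3]] yaw 0.59 res 0.51 84
 lid [5.26384e+02 6.42090e+01 4.54000e-01] box frame [[-58.6  11.4]] yaw -1.74 res 0.24 88
box0 [5.86315e+02 7.81610e+01 5.24000e-01] box frame [[ 0.9 -4.1]] yaw 2.31 res 0.49 91
 lid [5.2485e+02 6.6868e+01 4.5100e-01] box frame [[-58.8  14.5]] yaw -1.86 res 0.01 96
box1 [5.87668e+02 7.88460e+01 5.25000e-01] box frame [[ 2.4 -4.2]] yaw 2.36 res 0.36 85
 lid [5.26977e+02 6.33170e+01 4.52000e-01] box frame [[-58.5  10.3]] yaw -1.84 res 0.01 90
box0 [5.85554e+02 7.98810e+01 5.09000e-01] box frame [[ 1.  -2.3]] yaw 1.4 res 0.45 182
 lid [5.24245e+02 6.75640e+01 4.45000e-01] box frame [[-59.   15.4]] yaw -2.25 res 0.03 191
box1 [5.86078e+02 7.99890e+01 5.08000e-01] box frame [[ 1.5 -2.4]] yaw 1.4 res 0.46 174
 lid [5.26598e+02 6.37910e+01 4.54000e-01] box frame [[-58.6  10.9]] yaw -1.73 res 0.02 179
```

Run:
```python
from lid import *
b=pickle.load(open('c1.pkl','rb'))
out=[]
X,Y=np.meshgrid(np.arange(770)/3.5-110,80-np.arange(300)/1.875)
for n in('scene','side'):
    u=proj(b[n],place(Q,np.c_[X.ravel(),Y.ravel(),np.full(X.size,50.)])).astype(np.float32).reshape(300,770,2)
    I=cv2.remap(b[n]['img'],u,None,cv2.INTER_CUBIC)[:,:,::-1]
    I=np.clip(I.astype(float)*1.5,0,255).astype(np.uint8)
    for x,y in((-96,68),(-96,-68),(96,68),(96,-68),(-28,-53),(-28,53),(77,53),(77,-53)): cv2.drawMarker(I,(int((x+110)*3.5),int((80-y)*1.875)),(0,0,255),cv2.MARKER_CROSS,9,1)
    out.append(I)
cv2.imwrite('pics/rect.png',np.vstack(out))
```

```text
(no output)
```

View pics/rect.png

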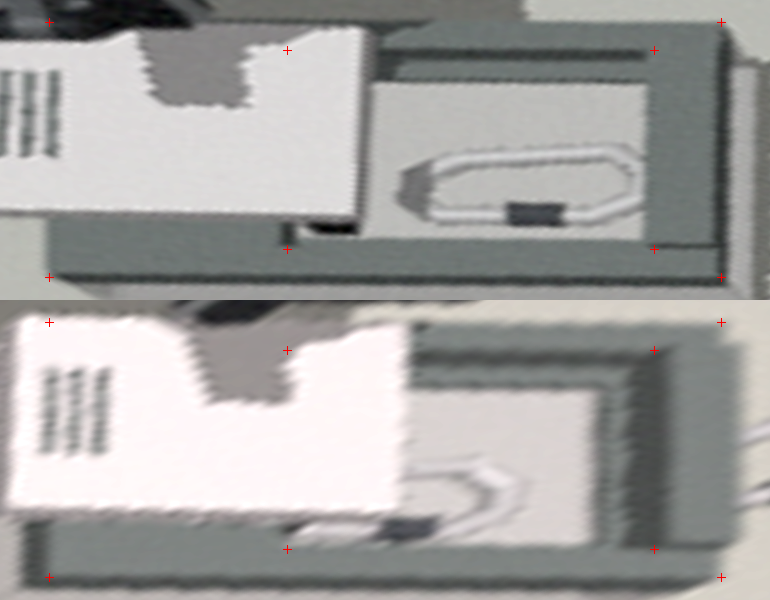

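The rectified views put the box outline within about 1 mm of the markers, so Q holds. The lid is now at y≈11, yaw≈-1.8°, so I'll finish the sideways push slightly behind its centre to correct the yaw too.

Request:
{"method": "step_arm", "body": {"targets": [0, -0.004, 0, 0, 0, 0, 0, -0.006, 0, 0, 0, 0, 0, 0, 0, 0.005, 0, 0, 0, 0, 0, 0, 0.004, 0, 0, 0, 0, 0, 0, 0.003, 0, 0, 0, 0, 0, 0, 0.003, 0, 0, 0, 0, 0, 0, 0, 0, 0, 0, 0, 0]}}

```text
t: 4.3
position: [500.9, 101.9, 129.0]
tool_rot: [[0.886, 0.464, 0.001], [0.464, -0.886, -0.0], [0.0, 0.0, -1.0]]
contact_force: [-0.1, -0.2, -0.6]
opening: -0.1
grip_force: 0.0
```

Run:
```python
from lid import *
st(); b=snap(); l0=place(Q,[[-58,1,0]])[0]
for k in(['scene'],['side'],['scene','side']): rep('lid',*track([b[n] for n in k],LID,62,[l0[0],l0[1],.47]))
```

```text
t 4.3 tcp box [[-63.7  56.6]] tip box [[-63.7  56.6]] tip z 56.4 yaw-box deg -0.1 tilt [ 0.0005 -0.0003] F box [-0.21 -0.16] -0.63 open -0.1
lid [5.3406e+02 5.4777e+01 4.8200e-01] box frame [[-56.2  -0.5]] yaw -0.12 res 0.02 90
lid [5.34838e+02 5.40310e+01 4.79000e-01] box frame [[-55.9  -1.5]] yaw -0.3 res 0.01 96
lid [5.34304e+02 5.45080e+01 4.79000e-01] box frame [[-56.1  -0.9]] yaw -0.27 res 0.02 187
```

Request:
{"method": "step_arm", "body": {"targets": [0, -0.01, 0, 0, 0, 0, 0, 0, 0, -0.035, 0, 0, 0, 0.03, -0.04, 0.034, 0, 0, 0, 0, 0.03, -0.039, 0.033, 0, 0, 0, 0, 0.03, 0, 0, 0, 0, 0, 0, 0.03, 0, 0, 0.03, 0, 0, 0, 0.03, 0, 0, 0.01, 0, 0, 0, 0.03, 0, 0, 0, 0, 0, 0, 0.03]}}

```text
t: 5.4
position: [456.4, 16.4, 123.3]
tool_rot: [[0.885, 0.466, -0.002], [0.466, -0.885, 0.001], [-0.001, -0.002, -1.0]]
contact_force: [0.2, 0.4, -0.1]
opening: 30.0
grip_force: 0.0
```

```bash
python3 st.py
```

```text
t 5.4 tcp box [[-142.8    1.6]] tip box [[-142.9    1.7]] tip z 50.7 yaw-box deg 0.05 tilt [-0.0018  0.0008] F box [0.36 0.26] -0.06 open 30.0
```

Request:
{"method": "step_arm", "body": {"targets": [0.01, 0.002, -0.001, 0, 0, 0, 0.03, 0.008, 0, 0, 0, 0, 0, 0.03, 0.006, 0, 0, 0, 0, 0, 0.03, 0.005, 0, 0, 0, 0, 0, 0.03, 0.005, 0, 0, 0, 0, 0, 0.03, 0.005, 0, 0, 0, 0, 0, 0.03, 0.003, 0, 0, 0, 0, 0, 0.03, 0, 0, 0, 0, 0, 0, 0.03]}}

```text
t: 6.4
position: [495.9, 33.5, 125.0]
tool_rot: [[0.885, 0.465, 0.002], [0.465, -0.885, 0.001], [0.002, -0.0, -1.0]]
contact_force: [-0.1, 0.7, -0.3]
opening: 30.1
grip_force: 0.1
```

Run:
```python
from lid import *
st(); b=snap(); pickle.dump(b,open('c2.pkl','wb')); l0=place(Q,[[-37,0,0]])[0]
for k in(['scene'],['side'],['scene','side']): rep('lid',*track([b[n] for n in k],LID,62,[l0[0],l0[1],.48],w=8))
```

```text
t 6.4 tcp box [[-99.9  -1.6]] tip box [[-99.7  -1.6]] tip z 52.4 yaw-box deg -0.04 tilt [0.0019 0.0011] F box [0.27 0.65] -0.26 open 30.1
lid [5.53716e+02 6.60350e+01 4.81000e-01] box frame [[-33.6   0.3]] yaw -0.19 res 0.06 96
lid [5.54073e+02 6.48330e+01 4.74000e-01] box frame [[-33.8  -0.9]] yaw -0.57 res 0.1 67
lid [5.53841e+02 6.58100e+01 4.78000e-01] box frame [[-33.6   0. ]] yaw -0.32 res 0.17 163
```

Request:
{"method": "step_arm", "body": {"targets": [0.005, 0, 0, 0, 0, 0, 0.03, 0.005, 0, 0, 0, 0, 0, 0.03, 0.005, 0, 0, 0, 0, 0, 0.03, 0.005, 0, 0, 0, 0, 0, 0.03, 0.006, 0, 0, 0, 0, 0, 0.03, 0.006, 0, 0, 0, 0, 0, 0.03, 0.006, 0, 0, 0, 0, 0, 0.03, 0.006, 0, 0, 0, 0, 0, 0.03, 0.004, 0, 0, 0, 0, 0, 0.03, 0, 0, 0, 0, 0, 0, 0.03]}}

```text
t: 7.75
position: [538.3, 55.7, 125.0]
tool_rot: [[0.886, 0.465, 0.001], [0.465, -0.886, 0.001], [0.002, -0.0, -1.0]]
contact_force: [0.4, 0.4, 0.2]
opening: 29.9
grip_force: 0.0
```

Run:
```python
from lid import *
st(); b=snap(); pickle.dump(b,open('c3.pkl','wb'))
A=[cv2.resize(b[n]['img'][y:y+105,x:x+140,::-1],(400,300),interpolation=cv2.INTER_CUBIC) for n,x,y in(('scene',230,165),('side',230,150))]
cv2.imwrite('pics/p3.png',np.hstack(A))
```

```text
t 7.75 tcp box [[-52.   -1.7]] tip box [[-51.9  -1.7]] tip z 52.4 yaw-box deg -0.05 tilt [0.0015 0.0009] F box [0.55 0.16] 0.2 open 29.9
```

View pics/p3.png

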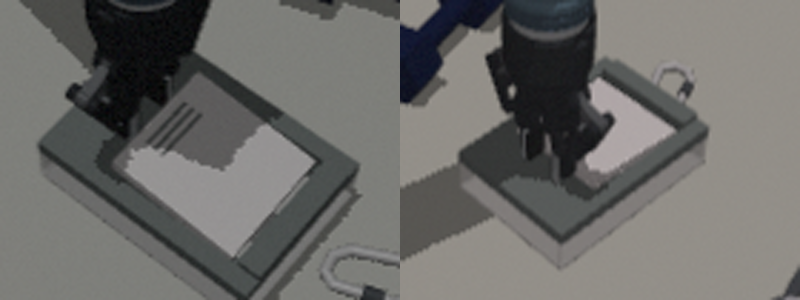

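The lid has tipped into the mouth squarely: its nose is on the ledge just short of the lip, around (295,190) on the left. I'll push on to the end wall.

Request:
{"method": "step_arm", "body": {"targets": [0.004, 0, 0, 0, 0, 0, 0.03, 0.004, 0, 0, 0, 0, 0, 0.03, 0.003, 0, 0, 0, 0, 0, 0.03, 0.002, 0, 0, 0, 0, 0, 0.03, 0, 0, 0, 0, 0, 0, 0.03]}}

```text
t: 8.48
position: [549.6, 61.5, 125.1]
tool_rot: [[0.886, 0.464, 0.001], [0.464, -0.886, 0.001], [0.001, 0.0, -1.0]]
contact_force: [1.1, 0.7, -0.1]
opening: 30.0
grip_force: 0.0
```

```bash
python3 st.py
```

```text
t 8.47 tcp box [[-39.3  -1.8]] tip box [[-39.2  -1.8]] tip z 52.5 yaw-box deg -0.06 tilt [0.0012 0.0006] F box [1.29 0.1 ] -0.13 open 30.0
```

Request:
{"method": "step_arm", "body": {"targets": [0.001, 0, 0, 0, 0, 0, 0.03, 0.001, 0, 0, 0, 0, 0, 0.03, 0.001, 0, 0, 0, 0, 0, 0.03, 0, 0, 0, 0, 0, 0, 0.03]}}

```text
t: 8.98
position: [551.2, 62.3, 124.9]
tool_rot: [[0.886, 0.464, -0.002], [0.464, -0.886, -0.001], [-0.002, 0.0, -1.0]]
contact_force: [-2.8, -1.0, 3.1]
opening: 29.8
grip_force: 2.2
```

```bash
python3 st.py
```

```text
t 8.97 tcp box [[-37.6  -1.9]] tip box [[-37.7  -1.9]] tip z 52.3 yaw-box deg -0.08 tilt [-0.0015 -0.0009] F box [-2.9   0.43] 3.1 open 29.8
```

Request:
{"method": "step_arm", "body": {"targets": [-0.006, 0, 0, 0, 0, 0, 0.03, -0.02, 0, -0.02, 0, 0, 0, 0.03, -0.05, 0, -0.02, 0, 0, 0, 0.03, -0.04, 0, 0, 0, 0, 0, 0.03, 0, 0, 0, 0, 0, 0, 0.03]}}

```text
t: 9.6
position: [445.8, 6.7, 164.2]
tool_rot: [[0.887, 0.462, -0.002], [0.462, -0.887, -0.002], [-0.003, 0.001, -1.0]]
contact_force: [0.6, -0.0, -0.2]
opening: 30.0
grip_force: 0.0
```

Run:
```python
from lid import *
st(); b=snap(); pickle.dump(b,open('c4.pkl','wb'))
A=[cv2.resize(b[n]['img'][y:y+90,x:x+120,::-1],(400,300),interpolation=cv2.INTER_CUBIC) for n,x,y in(('scene',240,180),('side',235,160))]
cv2.imwrite('pics/p4.png',np.hstack(A))
```

```text
t 9.6 tcp box [[-156.8   -2. ]] tip box [[-157.   -2.]] tip z 91.6 yaw-box deg -0.22 tilt [-0.0024 -0.0023] F box [ 0.48 -0.3 ] -0.18 open 30.0
```

View pics/p4.png

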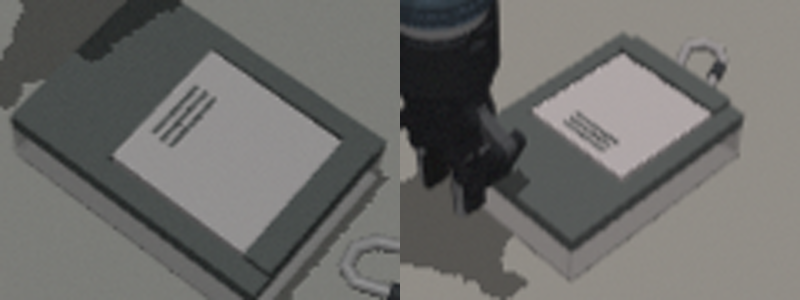

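```bash
cat > tail.py <<'E'
from lid import *
def tail(b):
    cost={}
    Y=np.linspace(-45,45,60)
    for x in np.arange(-34,-18,.5):
        for z in np.arange(46,66,1.):
            g=0
            for n in('scene','side'):
                c=b[n];I=cv2.GaussianBlur(c['img'],(0,0),.7).astype(np.float32)
                f=lambda dx:cv2.remap(I,proj(c,place(Q,np.c_[np.full(60,x+dx),Y,np.full(60,z)])).astype(np.float32)[:,None],None,cv2.INTER_LINEAR).sum(-1)
                g+=np.median((f(1.5)-f(-1.5)))/(1 if n=='scene' else 1.2)
            cost[x,z]=g
    return sorted(cost.items(),key=lambda k:-k[1])[:6]
if __name__=='__main__':
    print(tail(pickle.load(open('c4.pkl','rb'))))
E
python3 tail.py
```

```text
[((np.float64(-28.5), np.float64(54.0)), np.float32(184.2369)), ((np.float64(-28.0), np.float64(54.0)), np.float32(183.67667)), ((np.float64(-28.5), np.float64(53.0)), np.float32(182.18814)), ((np.float64(-28.0), np.float64(53.0)), np.float32(181.20132)), ((np.float64(-28.5), np.float64(55.0)), np.float32(179.16934)), ((np.float64(-28.0), np.float64(55.0)), np.float32(179.12727))]
```

The lid is in the mouth with its nose under the lip. Its tail top is at about z=54–56, so it sits on the catch rather than on the deck. I'll press the near edge with closed fingers.

Request:
{"method": "step_arm", "body": {"targets": [0.048, -0.001, 0, 0, 0, 0.003, 0, 0.048, -0.001, 0, 0, 0, 0, 0, 0.047, 0, 0, 0, 0, 0, 0, 0, 0, 0.015, 0, 0, 0, 0, 0, 0, 0.012, 0, 0, 0, 0, 0, 0, 0.004, 0, 0, 0, 0, 0, 0, 0, 0, 0, 0, 0]}}

```text
t: 10.58
position: [573.8, 75.8, 133.2]
tool_rot: [[0.887, 0.461, -0.002], [0.461, -0.887, -0.001], [-0.002, -0.0, -1.0]]
contact_force: [-0.5, -0.7, -0.6]
opening: -0.2
grip_force: 0.0
```

```bash
python3 st.py
```

```text
t 10.57 tcp box [[-11.3  -0.3]] tip box [[-11.4  -0.3]] tip z 60.6 yaw-box deg -0.28 tilt [-0.0017 -0.0007] F box [-0.77 -0.37] -0.56 open -0.2
```

Request:
{"method": "step_arm", "body": {"targets": [0, 0, 0.002, 0, 0, 0, 0, 0, 0, 0.002, 0, 0, 0, 0, 0, 0, 0.001, 0, 0, 0, 0, 0, 0, 0.001, 0, 0, 0, 0, 0, 0, 0, 0, 0, 0, 0]}}

```text
t: 11.2
position: [574.8, 76.6, 127.8]
tool_rot: [[0.887, 0.462, -0.0], [0.462, -0.887, -0.0], [-0.0, -0.0, -1.0]]
contact_force: [0.2, 0.2, 0.7]
opening: 0.0
grip_force: 0.0
```

```bash
python3 st.py
```

```text
t 11.2 tcp box [[-10.   -0.1]] tip box [[-10.   -0.1]] tip z 55.2 yaw-box deg -0.24 tilt [-0.0001 -0.    ] F box [0.21 0.08] 0.72 open 0.0
```

Request:
{"method": "step_arm", "body": {"targets": [-0.003, 0, 0, 0, 0, 0, 0, 0, 0, 0.001, 0, 0, 0, 0, 0, 0, 0.001, 0, 0, 0, 0, 0, 0, 0.001, 0, 0, 0, 0]}}

```text
t: 11.7
position: [572.1, 75.1, 125.9]
tool_rot: [[0.887, 0.461, -0.001], [0.461, -0.887, -0.001], [-0.001, 0.001, -1.0]]
contact_force: [-4.6, -1.2, 7.5]
opening: -0.1
grip_force: 3.9
```

```bash
python3 st.py
```

```text
t 11.7 tcp box [[-13.1  -0.2]] tip box [[-13.3  -0.3]] tip z 53.3 yaw-box deg -0.25 tilt [-0.001  -0.0012] F box [-4.58  1.1 ] 7.53 open -0.1
```

Request:
{"method": "step_arm", "body": {"targets": [0, 0, 0.001, 0, 0, 0, 0, 0, 0, 0.001, 0, 0, 0, 0, 0, 0, 0, 0, 0, 0, 0]}}

```text
t: 12.08
position: [571.8, 75.0, 123.8]
tool_rot: [[0.887, 0.462, -0.001], [0.462, -0.887, -0.001], [-0.002, 0.001, -1.0]]
contact_force: [-3.5, -1.5, 7.4]
opening: -0.4
grip_force: 3.6
```

```bash
python3 st.py
```

```text
t 12.07 tcp box [[-13.4  -0.2]] tip box [[-13.5  -0.2]] tip z 51.2 yaw-box deg -0.25 tilt [-0.0014 -0.0014] F box [-3.8   0.26] 7.39 open -0.4
```

The catch is yielding, so I'll go on in small steps until the force rises.

Request:
{"method": "step_arm", "body": {"targets": [0, 0, 0.001, 0, 0, 0, 0, 0, 0, 0, 0, 0, 0, 0]}}

```text
t: 12.32
position: [571.7, 75.0, 122.9]
tool_rot: [[0.887, 0.461, -0.002], [0.461, -0.887, -0.002], [-0.002, 0.001, -1.0]]
contact_force: [-3.5, -1.3, 8.2]
opening: -0.0
grip_force: 3.9
```

Request:
{"method": "step_arm", "body": {"targets": [0, 0, 0.0007, 0, 0, 0, 0, 0, 0, 0, 0, 0, 0, 0]}}

```text
t: 12.58
position: [571.7, 75.0, 122.8]
tool_rot: [[0.887, 0.461, -0.002], [0.461, -0.887, -0.002], [-0.003, 0.001, -1.0]]
contact_force: [-4.9, -1.2, 11.3]
opening: -0.4
grip_force: 5.6
```

```bash
python3 st.py
```

```text
t 12.57 tcp box [[-13.5  -0.2]] tip box [[-13.7  -0.2]] tip z 50.2 yaw-box deg -0.26 tilt [-0.0019 -0.002 ] F box [-4.91  1.23] 11.27 open -0.4
```

Request:
{"method": "step_arm", "body": {"targets": [0, 0, 0.001, 0, 0, 0, 0, 0, 0, 0.0005, 0, 0, 0, 0, 0, 0, 0, 0, 0, 0, 0]}}

```text
t: 12.95
position: [571.8, 75.0, 122.7]
tool_rot: [[0.887, 0.461, -0.002], [0.461, -0.887, -0.003], [-0.003, 0.002, -1.0]]
contact_force: [-9.3, -2.3, 18.5]
opening: -0.3
grip_force: 9.6
```

Request:
{"method": "step_arm", "body": {"targets": [0, 0, -0.005, 0, 0, 0, 0, -0.01, 0, -0.03, 0, 0, 0, 0, -0.05, 0, -0.03, 0, 0, 0, 0, -0.06, 0, 0, 0, 0, 0, 0, -0.06, 0, 0, 0, 0, 0, 0, 0, 0, 0, 0, 0, 0, 0]}}

```text
t: 13.7
position: [405.6, -10.8, 182.2]
tool_rot: [[0.889, 0.458, -0.009], [0.458, -0.889, -0.004], [-0.01, -0.001, -1.0]]
contact_force: [0.4, 0.4, 0.2]
opening: -0.0
grip_force: 0.0
```

Run:
```python
from tail import *
st(); b=snap()
print(tail(b)); l0=place(Q,[[28,0,0]])[0]
for z in(50,53): rep('lid z%d'%z,*track(list(b.values()),LID[:1]+LID[2:],z,[l0[0],l0[1],.484]))
A=[cv2.resize(b[n]['img'][y:y+90,x:x+120,::-1],(400,300),interpolation=cv2.INTER_CUBIC) for n,x,y in(('scene',240,180),('side',235,160))]
cv2.imwrite('pics/p5.png',np.hstack(A))
```

```text
t 13.7 tcp box [[-200.5    1.3]] tip box [[-201.2    1.3]] tip z 109.6 yaw-box deg -0.49 tilt [-0.009  -0.0038] F box [0.51 0.19] 0.2 open -0.0
[((np.float64(-28.5), np.float64(49.0)), np.float32(194.52856)), ((np.float64(-28.5), np.float64(50.0)), np.float32(194.3055)), ((np.float64(-28.0), np.float64(50.0)), np.float32(193.52359)), ((np.float64(-28.0), np.float64(49.0)), np.float32(191.9956)), ((np.float64(-29.0), np.float64(49.0)), np.float32(190.07178)), ((np.float64(-28.5), np.float64(51.0)), np.float32(189.05403))]
lid z50 [6.07173e+02 9.39100e+01 4.85000e-01] box frame [[26.7  0.1]] yaw 0.06 res 0.0 144
lid z53 [6.0820e+02 9.2715e+01 4.8300e-01] box frame [[27.  -1.4]] yaw -0.04 res 0.24 144
```

View pics/p5.png

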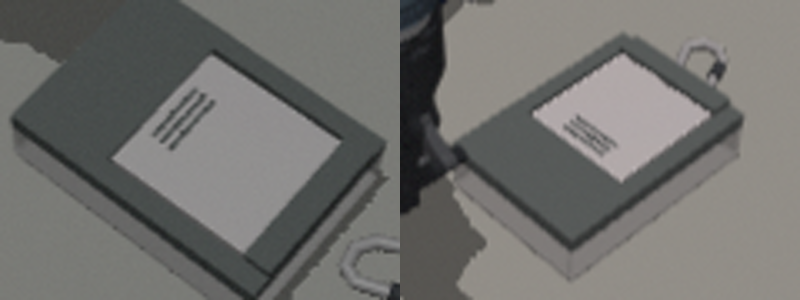

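The lid lies flush, with its tail top at z≈50 and its nose under the lip, and the arm is clear. Handing in.

```bash
python3 -c "
from cell import *
print(hand_in())"
```

```text
the job is handed in; nothing more can be done
None
```

The lid is seated flush with its far edge under the lip; the catch is pressed down at about 19 N vertical (limit 45 N), the arm is clear, I sent no moves near the bystanders, and I handed the job in at about 14 s (no verdict was returned).

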